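# Hover the steel bar over the lathe chuck

## Robot

A 7-joint arm with a two-finger parallel gripper is mounted at the origin on the work surface. World frame = base frame: x ahead of the robot, y to its left, z up, the work surface at z = 0. Lengths are in mm, angles in rad, forces in N, time in s.
With the tool pointing down it reaches from about 400 to 875 mm from the base axis. Payload 4.4 kg.
Tool frame: the origin (TCP) lies at the very end of the fingers, on their centre line; the grasp point (between the pads) lies 19 mm behind it; z points along the fingers, y is the line along which they close (so a half turn about z gives the same grasp; the last joint's range is limited). The gripper opens to 85 mm and grips with 20 to 120 N. Pads are 22 mm wide; open, the fingers measure 114 mm over their backs; the gripper's body (76 mm by 85 mm) begins 54 mm behind the grasp point. The pads swing forward as they close: fully open they stand 13 mm farther back than shut.
Start: joints at [1.121, 0.628, 0.038, 1.517, -0.027, 0.996, -0.02], TCP at [243.418, -602.715, 231.313] pointing down, gripper open.
Joint ranges: [-3.06, 3.06], [-0.37, 2.12], [-1.25, 1.32], [0.18, 2.47], [-1.1, 4.24], [0.23, 1.98], [-2.94, 2.94]. Speed limits (rad/s): [2.57, 2.57, 3.14, 3.14, 3.14, 3.14, 3.14].

## Interface

Orientations are given as [roll, pitch, yaw] about the fixed x, y, z axes, in that order (R = Rz(yaw) Ry(pitch) Rx(roll)).
In Python, from cell import monitor, viewer, workorder gives the robot as it stands.
- The arm moves only by the tool arm_command, never from a script. Its argument "series" is one flat list of numbers, 5 for each row, row after row: the opening in per cent of the stroke, from 0 (shut) to 100 (fully open), then the shift along the tool's x, y, z in cm, then the turn about the tool's z in degrees. In form: [claw, x, y, z, roll, claw, x, y, z, roll, ...]. A call has exactly 5 rows; each row is the pose to reach, as a shift and turn from the pose commanded when the call began, along the tool's axes at that moment; what a row does not reach only later rows make up. A row lasts 1/12 s, in which the tool goes at most 41.7 mm and 7.16 degrees, less where a joint would pass 70% of its speed; a pose out of reach is approached as far as the arm can. A call with a gripper value outside its range is refused whole. The fingers move at their own pace and stop on an object; the grip force is fixed at half the most. Time passes only in rows, so rows that repeat a pose let the fingers close, or fill a call up. It gives the time, the measured TCP pose, the force, the opening and the grip force at its end, in the units of the state.
- monitor.read_state(): the state, without advancing time (a new reading comes with each control period).
- viewer.get_image(name): name is "scene" or "top" or "wrist"; returns (picture, depth): 400x640x3 uint8, red, green, blue; 400x640 float32, mm along the optical axis (not along the pixel's ray), 0 where there is no reading.
- viewer.camera_model(name): a dict with "mtx" (3x3 intrinsics, pixels), "dist_coeffs" ([k1, k2, p1, p2, k3] as OpenCV has them; the pictures are not rectified), "R" (3x3) and "t" (3): a world point X has camera coordinates R X + t. Camera axes: x right, y down, z forward; pixel columns grow to the right and rows downward; lengths in mm; the calibration is good to about 2 mm. A picture is of the moment at which its call begins: read the wrist's pose just before it. camera_model takes no time and is no camera call; for the wrist camera it gives the pose at the moment of the call.
- workorder.finish_job(): hands the job in; it is judged then, once.
The state is a dict: "clock": time; "qpos": joint angles; "qd": joint speeds; "tau": joint torques, N m; "eef_pos": TCP position; "tool_rot": TCP orientation; "force": force on the tool from outside, world axes, zero at the start; "torque": the same for the moment, N m; "width": finger opening in mm; "gripper_force": force on a finger pad.
Only numpy, scipy, OpenCV 4.12 (cv2) and the standard library are available. Lean on these libraries where they do the work, as an engineer would, in place of code of your own. Each camera call takes 0.05 s, during which the arm holds its last target. There are 200 camera calls.

## Task

Of the two look-alike black square bars standing in the tray one is steel and the other aluminium: find the steel one by its weight, lift it over the top of the chip guard and hold it upright about a centimetre above the jaws of the chuck, centred over the square opening between them and with its flat sides squared up to the jaws, so that I can guide it down. The bar must not touch the chuck, nothing may touch the guard, the aluminium bar must be left standing upright in the tray, and the chuck key, oil can and lathe centre stay where they are. Finish while holding: the program ends with the steel bar still gripped and still, hovering there.

Things in the scene. Friction and masses are not known exactly. Their poses are not given: they have to be found in the camera images.
- tray: Fixed shallow aluminium tray, 240 (its x) x 150 (its y) mm outside, walls 5 thick and 18 high, floor top 5 mm above its origin (centre of the underside). Stands on the table to one side of the guard; which side varies.
- bar_one: Loose black square bar, 32 x 32 mm and 80 mm tall, standing in the tray; origin at the centre of its foot (underside), z up along the bar, x and y square to its flat sides. Looks just like bar_two: one of these two is steel (0.58 to 0.70 kg), the other aluminium (0.20 to 0.24 kg). Best gripped across two flat sides near its top.
- bar_one_foot (a point): Centre of the foot of bar_one, axes as the bar's.
- bar_two: Loose black square bar, the same size and look as bar_one, also standing in the tray with its centre 96 mm or more from the other's; origin at the centre of its foot. Steel or aluminium, as said for bar_one.
- bar_two_foot (a point): Centre of the foot of bar_two, axes as the bar's.
- chuck: Fixed steel four-jaw lathe chuck lying on its back on the table, on the other side of the guard from the tray: body 125 mm across and 56 mm high, four jaws 16 mm wide standing 30 mm above the face (tops at 86 mm), placed crosswise along its x and y axes. Opposite jaw faces are 44 mm apart, leaving an opening for a square bar with sides square to the chuck's x and y. Origin at the centre of the underside.
- chuck_mouth (a point): Centre of the opening between the jaws at the height of the jaw tops (86 mm above the table), axes as the chuck's: z up, x and y along the jaws.
- guard: Fixed upright sheet-steel chip guard between tray and chuck, 340 mm long (its x), 4 mm thick (its y), 120 mm high, on two feet 56 mm wide; origin at the centre of its foot, on the table.
- chuck_key: Bystander: T-handled chuck key lying on the table, 95 mm long with a 96 mm cross bar, 16 mm high; origin on the table under the shaft.
- oil_can: Bystander: small steel oil can with a bent brass spout, 64 mm across, 128 mm high; origin at the centre of its underside.
- centre: Bystander: steel lathe centre (pointed cone) standing on the table, 30 mm across, 78 mm high; origin at the centre of its underside.

How it is judged (in metres and radians):
On the way:
1. the steel bar is carried over the top of the chip guard while the aluminium one stands in the tray (told by its weight on the tray) (((x of bar_one_foot in the frame of guard between -0.18 and 0.18 m and y of bar_one_foot in the frame of guard between -0.05 and 0.05 m and z of bar_one_foot in the frame of guard above 0.12 m and contact force between bar_two and tray between 1 and 4 N) or (x of bar_two_foot in the frame of guard between -0.18 and 0.18 m and y of bar_two_foot in the frame of guard between -0.05 and 0.05 m and z of bar_two_foot in the frame of guard above 0.12 m and contact force between bar_one and tray between 1 and 4 N))), for 0.02 s.
At the end, for the whole second after the job is handed in: Steel bar gripped, still, upright within 0.07 rad, foot 3 to 18 mm above the jaw tops, within 6 mm of centre and 0.1 rad of square, not touching the chuck; aluminium bar let go, upright within 0.1 rad on the tray floor; bystanders within 20 mm of their start (((z of bar_one_foot in the frame of chuck_mouth between 0.003 and 0.018 m and horizontal distance between bar_one_foot and chuck_mouth below 0.006 m and (angle between the x axis of bar_one and the x axis of chuck, either way round below 0.1 rad or angle between the x axis of bar_one and the y axis of chuck, either way round below 0.1 rad) and angle between bar_one's own z axis and vertical below 0.07 rad and linear speed of each of bar_one, bar_two below 0.03 m/s and contact force between the fingers and bar_one above 2 N and contact force between bar_one and chuck below 0.2 N and contact force between bar_two and tray between 1 and 4 N and x of bar_two_foot in the frame of tray between -0.115 and 0.115 m and y of bar_two_foot in the frame of tray between -0.07 and 0.07 m and z of bar_two_foot in the frame of tray below 0.008 m and angle between bar_two's own z axis and vertical below 0.1 rad and contact force between the fingers and bar_two below 0.2 N) or (z of bar_two_foot in the frame of chuck_mouth between 0.003 and 0.018 m and horizontal distance between bar_two_foot and chuck_mouth below 0.006 m and (angle between the x axis of bar_two and the x axis of chuck, either way round below 0.1 rad or angle between the x axis of bar_two and the y axis of chuck, either way round below 0.1 rad) and angle between bar_two's own z axis and vertical below 0.07 rad and linear speed of each of bar_two, bar_one below 0.03 m/s and contact force between the fingers and bar_two above 2 N and contact force between bar_two and chuck below 0.2 N and contact force between bar_one and tray between 1 and 4 N and x of bar_one_foot in the frame of tray between -0.115 and 0.115 m and y of bar_one_foot in the frame of tray between -0.07 and 0.07 m and z of bar_one_foot in the frame of tray below 0.008 m and angle between bar_one's own z axis and vertical below 0.1 rad and contact force between the fingers and bar_one below 0.2 N)) and distance of each of chuck_key, oil_can, centre from where it was at the start of the episode below 0.02 m); the arm keeps its last pose, push and grip.
It fails at once if a bar touches the chuck (contact force between any of bar_one, bar_two and chuck above 0.5 N).
It fails at once if the chip guard is touched (contact force between guard and anything else above 0.5 N).
It fails at once if a bystander is moved (distance of any of chuck_key, oil_can, centre from where it was at the start of the episode above 0.02 m).
It also fails if it takes over 58 s, if anything falls off the work surface, if the arm or the gripper's body presses on something with over 40 N, if the wrist force passes 120 N, or if a joint passes its speed limit or range.

## Working session

There is one attempt and no reset: what is moved stays moved. The work goes in short steps, Python scripts to look and compute and a tool call to move; the robot and the scene stay as the last step left them, time stands still between calls to the robot, and variables do not carry over. Pictures are saved under pics/ and viewed, at most 10 in all, crops included, and the job is handed in when it is done.

Besides the shell and the picture viewer there is one more tool, called after "Call:" by a JSON object that holds its "method" and its "body". arm_command: Moves the arm, as the interface text tells. Its arguments: {"type":"object","properties":{"series":{"type":"array","items":{"type":"number"}}},"required":["series"]}

```bash
mkdir -p pics; ls; python3 - <<'E'
from cell import monitor, viewer, workorder
import cv2,numpy as np
s=monitor.read_state();print(s)
for n in ("top","scene"):
    p,d=viewer.get_image(n);m=viewer.camera_model(n)
    np.savez(f"pics/{n}.npz",p=p,d=d,**{k:np.array(v) for k,v in m.items()})
    cv2.imwrite(f"pics/{n}0.png",p[:,:,::-1]);print(n,m)
E
```

```text
pics
{'clock': 0.0, 'qpos': array([ 1.12124999,  0.62934663,  0.0384613 ,  1.51840377, -0.0269712 ,
        0.99630948, -0.01998023]), 'qd': array([-0.00141723, -0.00036015, -0.00167019, -0.00026429,  0.00019418,
       -0.00199279, -0.00033606]), 'tau': array([-1.32014825e-04, -5.63405335e+01,  1.22608624e+00, -1.93449891e+01,
        1.09870109e-02,  1.07219210e-02, -2.45719264e-06]), 'eef_pos': array([ 243.12258099, -602.11986913,  230.37770273]), 'tool_rot': array([-3.13964486e+00,  6.21156176e-05,  3.83765373e-01]), 'force': array([ 0.33409839,  0.0961449 , -0.49469204]), 'torque': array([-0.02133519,  0.03934648, -0.01173755]), 'gripper_force': 0.0, 'width': 85.76123041982777}
top {'mtx': array([[494.48768926,   0.        , 319.51184118],
       [  0.        , 494.48768926, 200.97612951],
       [  0.        ,   0.        ,   1.        ]]), 'dist_coeffs': array([-0.05748405,  0.        ,  0.        ,  0.        ,  0.        ]), 'R': array([[-0.00480002, -0.99994517, -0.00930646],
       [-0.9933941 ,  0.00583519, -0.11460411],
       [ 0.11465214,  0.00869488, -0.99336765]]), 't': array([  20.92749976,  611.26141058, 1619.64779939])}
scene {'mtx': array([[500.72720291,   0.        , 317.25446237],
       [  0.        , 500.72720291, 202.99487873],
       [  0.        ,   0.        ,   1.        ]]), 'dist_coeffs': array([-0.09344351,  0.        ,  0.        ,  0.        ,  0.        ]), 'R': array([[-0.55299343,  0.83307773, -0.01340747],
       [ 0.6097199 ,  0.39365766, -0.68795006],
       [-0.56783792, -0.38860667, -0.72563418]]), 't': array([ 337.44822268, -304.50812129, 1795.38089034])}
```

View pics/top0.png

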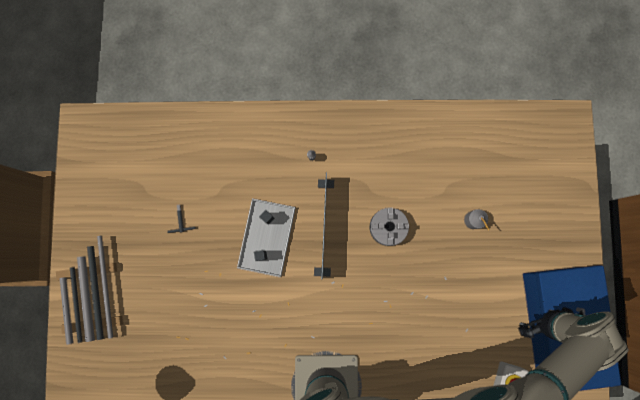

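View pics/scene0.png

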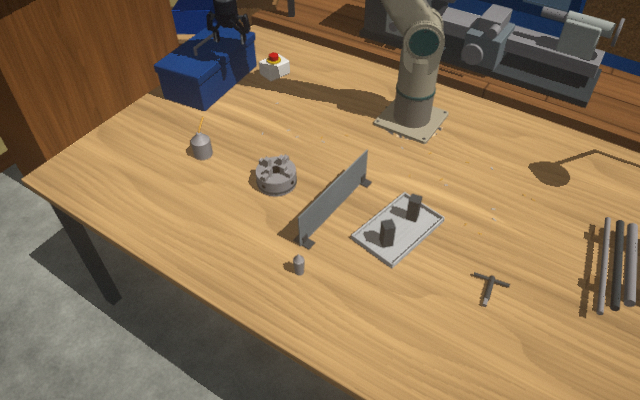

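The top view shows the tray at about (267,238), with dark bars at (267,217) and (262,255). The guard is at (325,228), the chuck at (390,227), the oil can at (479,220), the key at (182,220) and the centre at (312,156). The scene view shows the same layout, with both bars upright.

```bash
cat > h.py <<'E'
import cv2,numpy as np
def cloud(p,d,m):
    h,w=d.shape;u,v=np.meshgrid(np.arange(w),np.arange(h))
    uv=np.stack([u,v],-1).reshape(-1,1,2).astype(float)
    n=cv2.undistortPoints(uv,m['mtx'],m['dist_coeffs']).reshape(h,w,2)
    c=np.dstack([n[...,0]*d,n[...,1]*d,d])
    X=(c-np.array(m['t']))@np.array(m['R'])
    X[d<=0]=np.nan
    return X
def rect(X,mask):
    P=X[mask][:,:2].astype(np.float32)
    r=cv2.minAreaRect(P);return len(P),np.round(r[0],1),np.round(r[1],1),round(r[2],1),np.round(X[mask].mean(0),1)
def ray(uv,m,z):
    n=cv2.undistortPoints(np.array(uv,float).reshape(-1,1,2),m['mtx'],m['dist_coeffs'])[:,0]
    R=np.array(m['R']);r=np.c_[n,np.ones(len(n))]@R;o=-R.T@np.array(m['t'])
    return o+r*((z-o[2])/r[:,2])[:,None]
E
python3 - <<'E'
from h import *
f=np.load('pics/top.npz');X=cloud(f['p'],f['d'],f);Z=X[...,2]
v,u=np.mgrid[:400,:640]
def box(a,b,c,e): return (u>a)&(u<b)&(v>c)&(v<e)
def L(nm,b,z0,z1): print(nm,*rect(X,b&(Z>z0)&(Z<z1)))
L('A top',box(250,295,200,232),77,95)
L('B top',box(245,290,238,272),77,95)
L('tray',box(230,302,190,285),3,30)
L('guard',box(312,335,165,290),105,130)
L('chuck body',box(360,420,195,260),48,62)
L('chuck jaws',box(360,420,195,260),76,95)
L('can',box(455,505,195,240),60,140)
L('centre',box(300,330,145,170),20,90)
L('key',box(160,205,195,245),7,25)
# jaws individually
m=(box(360,420,195,260)&(Z>76)&(Z<95)).astype(np.uint8)
n,lab,st,c=cv2.connectedComponentsWithStats(m)
for i in range(1,n): print(i,st[i][4],X[lab==i].mean(0).round(1))
E
```

```text
A top 98 [558.8 193.5] [33.4 29.9] 45.5 [558.9 193.9  85.3]
B top 99 [432.9 213.6] [32.2 32.1] 10.9 [432.4 212.8  85.9]
tray 3145 [493.2 200.9] [316.  240.1] 0.0 [492.1 199.4   8. ]
guard 137 [527.1   4. ] [  4.  335.9] 87.3 [523.1   4.2 120.2]
chuck body 815 [ 526.7 -212.2] [122.8 121.8] 89.4 [ 525.4 -211.1   56. ]
chuck jaws 146 [ 529.4 -207. ] [84.1 87.8] 46.0 [ 526.3 -209.7   84.5]
can 296 [ 548.8 -503.1] [64.6 62.3] 61.1 [ 546.7 -500.1   77.1]
centre 64 [767.1  45.1] [25.5 24.1] 47.9 [764.6  44.8  57. ]
key 269 [552.4 484.7] [147.2 164.2] 89.9 [547.1 489.7  12. ]
1 1 [ 585.5 -212.2   77. ]
2 1 [ 575.6 -208.6   77.4]
3 36 [ 557.1 -212.3   85.9]
4 5 [ 528.3 -155.    78.2]
5 1 [ 533.5 -162.3   77.8]
6 32 [ 526.5 -178.3   84.8]
7 31 [ 525.8 -244.1   85.2]
8 2 [ 531.3 -264.7   77.1]
9 32 [ 495.8 -211.4   85.1]
10 3 [ 479.2 -212.9   79.2]
11 2 [ 470.2 -206.6   76.9]
```

Call:
{"method": "arm_command", "body": {"series": [100, 2.6, -1.8, -0.2, 0, 100, 5.2, -3.7, -0.4, 0, 100, 7.8, -5.5, -0.6, 0, 100, 10.4, -7.4, -0.8, 0, 100, 13, -9.2, -1, 0]}}

```text
clock: 0.52
eef_pos: [329.9, -467.0, 241.0]
tool_rot: [-3.141, 0.0, 0.384]
force: [0.4, 0.2, -0.0]
width: 85.5
gripper_force: 0.0
```

Call:
{"method": "arm_command", "body": {"series": [100, 2.6, -1.8, -0.2, 0, 100, 5.2, -3.7, -0.4, 0, 100, 7.8, -5.5, -0.6, 0, 100, 10.4, -7.4, -0.8, 0, 100, 13, -9.2, -1, 0]}}

```text
clock: 0.93
eef_pos: [416.0, -333.1, 251.2]
tool_rot: [-3.141, 0.0, 0.384]
force: [0.5, -0.2, -1.4]
width: 85.5
gripper_force: 0.0
```

Call:
{"method": "arm_command", "body": {"series": [100, 2.6, -1.8, -0.2, 0, 100, 5.2, -3.7, -0.4, 0, 100, 7.8, -5.5, -0.6, 0, 100, 10.4, -7.4, -0.8, 0, 100, 13, -9.2, -1, 0]}}

```text
clock: 1.35
eef_pos: [502.0, -199.1, 261.2]
tool_rot: [-3.141, 0.001, 0.384]
force: [0.5, 0.4, -0.2]
width: 85.5
gripper_force: 0.0
```

```bash
python3 - <<'E'
from cell import monitor, viewer
from h import *
m=viewer.camera_model("wrist");p,d=viewer.get_image("wrist");cv2.imwrite("pics/w0.png",p[:,:,::-1])
X=cloud(p,d,m);Z=X[...,2];print(np.round(-m['R'].T@m['t'],1))
mk=((Z>80)&(Z<92)&(np.hypot(X[...,0]-526,X[...,1]+211)<70)).astype(np.uint8)
n,lab,st,c=cv2.connectedComponentsWithStats(mk)
for i in range(1,n):
    if st[i][4]>60: print(st[i][4],c[i].round(),*rect(X,lab==i)[1:])
b=(Z>50)&(Z<62)&(np.hypot(X[...,0]-526,X[...,1]+211)<75);print(*rect(X,b))
E
```

```text
[ 576.2 -169.7  403.8]
242 [344. 135.] [ 556.4 -211.6] [16.2 18. ] 89.6 [ 556.7 -211.3   85.9]
234 [308. 150.] [ 525.9 -180.3] [18. 16.] 89.9 [ 526.3 -180.2   85.9]
229 [357. 170.] [ 525.1 -242.1] [16. 18.] 0.8 [ 525.5 -241.5   85.8]
220 [322. 184.] [ 494.4 -210.8] [15.9 18.5] 88.5 [ 495.2 -210.5   85.7]
5867 [ 526.  -210.6] [122.9 122.9] 0.5 [ 528.5 -209.5   56.2]
```

View pics/w0.png

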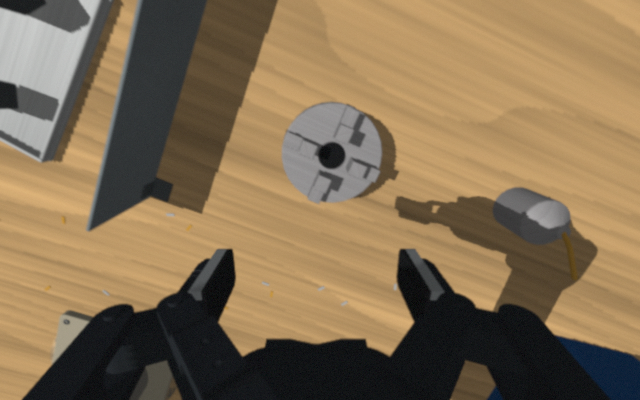

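Call:
{"method": "arm_command", "body": {"series": [100, 0.6, -2.7, 0, 0, 100, 1.2, -5.4, 0, 0, 100, 1.9, -8.2, 0, 0, 100, 2.5, -10.9, 0, 0, 100, 3.1, -13.6, 0, 0]}}

```text
clock: 1.82
eef_pos: [478.9, -61.9, 261.1]
tool_rot: [-3.141, 0.001, 0.384]
force: [-0.4, 0.2, 0.1]
width: 85.3
gripper_force: 0.0
```

Call:
{"method": "arm_command", "body": {"series": [100, 0.6, -2.7, 0, 0, 100, 1.2, -5.4, 0, 0, 100, 1.9, -8.2, 0, 0, 100, 2.5, -10.9, 0, 0, 100, 3.1, -13.6, 0, 0]}}

```text
clock: 2.23
eef_pos: [456.7, 75.7, 261.2]
tool_rot: [-3.142, 0.0, 0.384]
force: [0.1, -0.4, 0.3]
width: 85.0
gripper_force: 0.0
```

Call:
{"method": "arm_command", "body": {"series": [100, 0.6, -2.7, 0, 2.2, 100, 1.2, -5.4, 0, 4.4, 100, 1.9, -8.2, 0, 6.6, 100, 2.5, -10.9, 0, 8.8, 100, 3.1, -13.6, 0, 11]}}

```text
clock: 2.65
eef_pos: [434.6, 213.4, 261.1]
tool_rot: [3.141, 0.0, 0.19]
force: [0.3, 0.3, -0.3]
width: 85.2
gripper_force: 0.0
```

The wrist view shows the chuck at (332,152), the guard at left, the oil can at (532,215) and the open fingers in the lower half. The chuck mouth comes out near (525.5, -211), turned about -0.7°. Next I look at the bars from close by.

```bash
cat > bars.py <<'E'
from cell import monitor, viewer
from h import *
s=monitor.read_state();m=viewer.camera_model("wrist");p,d=viewer.get_image("wrist")
X=cloud(p,d,m);Z=X[...,2];print(np.round(s['eef_pos'],1),np.degrees(s['tool_rot']).round(2),s['force'].round(2))
for nm,c in (('A',(559,194)),('B',(433,213))):
    k=(abs(Z-85)<4)&(np.hypot(X[...,0]-c[0],X[...,1]-c[1])<45)
    if k.sum()>40: print(nm,*rect(X,k))
k=(abs(Z-18)<3)&(X[...,1]>40)&(X[...,1]<340);print('wall',*rect(X,k))
E
python3 bars.py; python3 - <<'E'
from cell import viewer
import cv2
cv2.imwrite("pics/w1.png",viewer.get_image("wrist")[0][:,:,::-1])
E
```

```text
[434.6 213.4 261.1] [1.7999e+02 3.0000e-02 1.0880e+01] [ 0.31  0.27 -0.29]
A 1063 [558.  194.6] [32.6 32.3] 46.4 [557.9 194.7  85. ]
B 727 [431.8 213.6] [32.4 32. ] 9.4 [432.4 213.6  85. ]
wall 2433 [492.9 199.7] [150.6 240.8] 78.3 [510.8 199.   17.6]
```

View pics/w1.png

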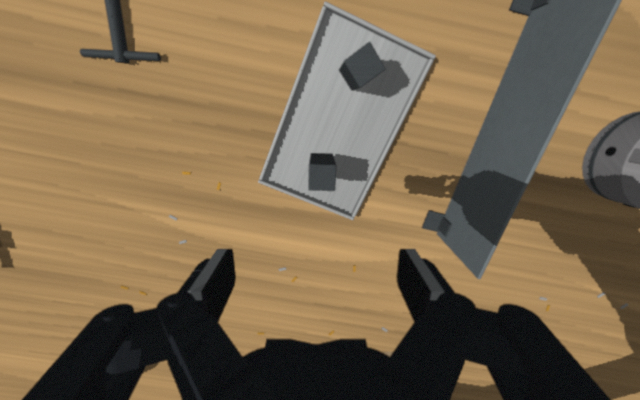

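The wrist view shows bar B at (322,172), lying parallel to the fingers, and bar A at (362,66), turned about 45° to them. I'll descend on B first and grip it.

Call:
{"method": "arm_command", "body": {"series": [100, -0.1, 0, 2.5, 0.3, 100, -0.2, -0.1, 5.5, 0.6, 100, -0.25, -0.1, 8.5, 1, 100, -0.25, -0.1, 11.5, 1.3, 100, -0.25, -0.1, 14, 1.3]}}

```text
clock: 3.17
eef_pos: [432.1, 211.6, 119.6]
tool_rot: [3.141, 0.001, 0.169]
force: [0.2, 0.1, 0.0]
width: 85.3
gripper_force: 0.0
```

Call:
{"method": "arm_command", "body": {"series": [100, 0, 0, 2, 0, 100, 0, 0, 4, 0, 100, 0, 0, 5.8, 0, 100, 0, 0, 6.8, 0, 100, 0, 0, 7.3, 0]}}

```text
clock: 3.58
eef_pos: [431.9, 211.8, 46.9]
tool_rot: [3.14, 0.002, 0.169]
force: [0.4, -0.0, -0.6]
width: 85.3
gripper_force: 0.0
```

Call:
{"method": "arm_command", "body": {"series": [80, 0, 0, 0, 0, 60, 0, 0, 0, 0, 45, 0, 0, 0, 0, 30, 0, 0, 0, 0, 0, 0, 0, 0, 0]}}

```text
clock: 4.0
eef_pos: [433.2, 213.2, 49.3]
tool_rot: [-3.141, -0.002, 0.169]
force: [-0.1, -0.3, 3.7]
width: 31.0
gripper_force: 58.9
```

Call:
{"method": "arm_command", "body": {"series": [0, 0, 0, 0, 0, 0, 0, 0, 0, 0, 0, 0, 0, 0, 0, 0, 0, 0, 0, 0, 0, 0, 0, 0, 0]}}

```text
clock: 4.42
eef_pos: [433.2, 213.2, 49.3]
tool_rot: [-3.141, -0.002, 0.169]
force: [-0.9, -0.0, 7.3]
width: 31.4
gripper_force: 59.1
```

Call:
{"method": "arm_command", "body": {"series": [0, 0, 0, -0.3, 0, 0, 0, 0, -1, 0, 0, 0, 0, -2, 0, 0, 0, 0, -2.7, 0, 0, 0, 0, -3, 0]}}

```text
clock: 4.83
eef_pos: [433.2, 213.2, 79.8]
tool_rot: [-3.141, -0.002, 0.169]
force: [0.0, 0.2, -1.8]
width: 31.3
gripper_force: 59.6
```

Call:
{"method": "arm_command", "body": {"series": [0, 0, 0, 0, 0, 0, 0, 0, 0, 0, 0, 0, 0, 0, 0, 0, 0, 0, 0, 0, 0, 0, 0, 0, 0]}}

```text
clock: 5.25
eef_pos: [432.3, 212.7, 78.0]
tool_rot: [3.141, 0.001, 0.169]
force: [0.3, -1.0, -2.2]
width: 31.3
gripper_force: 59.6
```

Call:
{"method": "arm_command", "body": {"series": [0, 0, 0, 0, 0, 0, 0, 0, 0, 0, 0, 0, 0, 0, 0, 0, 0, 0, 0, 0, 0, 0, 0, 0, 0]}}

```text
clock: 5.67
eef_pos: [432.6, 212.9, 78.3]
tool_rot: [3.142, -0.0, 0.169]
force: [1.0, 0.4, -3.0]
width: 31.1
gripper_force: 59.6
```

The force reads about -2.5 N, so B is aluminium. I'll set it back down gently.

Call:
{"method": "arm_command", "body": {"series": [0, 0, 0, 0.8, 0, 0, 0, 0, 1.6, 0, 0, 0, 0, 2.3, 0, 0, 0, 0, 2.7, 0, 0, 0, 0, 2.9, 0]}}

```text
clock: 6.08
eef_pos: [431.9, 212.6, 49.2]
tool_rot: [3.141, 0.002, 0.169]
force: [-5.6, -1.1, 32.1]
width: 31.2
gripper_force: 63.9
```

Call:
{"method": "arm_command", "body": {"series": [0, 0, 0, 0, 0, 0, 0, 0, 0, 0, 0, 0, 0, 0, 0, 0, 0, 0, 0, 0, 0, 0, 0, 0, 0]}}

```text
clock: 6.5
eef_pos: [431.9, 212.6, 49.3]
tool_rot: [3.141, 0.001, 0.169]
force: [-2.5, -0.8, 5.1]
width: 31.4
gripper_force: 60.3
```

Call:
{"method": "arm_command", "body": {"series": [38, 0, 0, 0, 0, 45, 0, 0, 0, 0, 60, 0, 0, 0, 0, 80, 0, 0, 0, 0, 100, 0, 0, 0, 0]}}

```text
clock: 6.92
eef_pos: [432.8, 213.0, 49.3]
tool_rot: [-3.141, -0.0, 0.169]
force: [0.3, -0.3, -0.5]
width: 73.1
gripper_force: 0.0
```

Call:
{"method": "arm_command", "body": {"series": [100, 0, 0, 0, 0, 100, 0, 0, 0, 0, 100, 0, 0, -0.5, 0, 100, 0, 0, -1.5, 0, 100, 0, 0, -3, 0]}}

```text
clock: 7.33
eef_pos: [431.9, 212.5, 79.5]
tool_rot: [3.141, 0.002, 0.169]
force: [0.3, -0.8, 1.7]
width: 85.8
gripper_force: 0.0
```

Call:
{"method": "arm_command", "body": {"series": [100, 0, 0, -3, 0, 100, 0, 0, -6, 0, 100, 0, 0, -9, 0, 100, 0, 0, -12, 0, 100, 0, 0, -15, 0]}}

```text
clock: 7.75
eef_pos: [432.2, 212.7, 231.9]
tool_rot: [-3.141, -0.001, 0.169]
force: [0.9, -0.0, -0.2]
width: 85.1
gripper_force: 0.0
```

Call:
{"method": "arm_command", "body": {"series": [100, 2.4, 0.8, 0, -7, 100, 4.8, 1.6, 0, -14, 100, 7.3, 2.3, 0, -21, 100, 9.7, 3.1, 0, -28, 100, 12.1, 3.9, 0, -35]}}

```text
clock: 8.17
eef_pos: [559.4, 194.4, 230.7]
tool_rot: [3.141, -0.001, 0.786]
force: [0.2, -0.2, 0.4]
width: 85.4
gripper_force: 0.0
```

```bash
python3 bars.py; sed -i 's/"wrist"/"top"/g' bars.py; python3 bars.py
```

```text
[559.4 194.4 230.7] [ 1.7996e+02 -5.0000e-02  4.5030e+01] [ 0.18 -0.21  0.38]
A 888 [557.8 194.6] [32.5 31.6] 45.7 [558.5 195.   85. ]
B 503 [431.2 212.3] [32.5 31.9] 9.7 [436.1 215.4  84.9]
wall 2163 [582.3 174.9] [164.7 435. ] 74.2 [516.2 200.8  17.7]
[565.2 192.3 230.5] [179.72  -0.28  45.12] [ 6.02 -1.59  0.86]
wall 98 [607.4 171. ] [228.1 456.9] 87.3 [515.1 179.4  18.1]
```

Call:
{"method": "arm_command", "body": {"series": [100, 0, 0, 0, 0, 100, 0, 0, 0, 0, 100, 0, 0, 0, 0, 100, 0, 0, 0, 0, 100, 0, 0, 0, 0]}}

```text
clock: 8.68
eef_pos: [557.6, 195.3, 229.7]
tool_rot: [3.142, 0.0, 0.781]
force: [-0.0, 0.8, -0.2]
width: 85.2
gripper_force: 0.0
```

```bash
python3 - <<'E'
from cell import monitor
s=monitor.read_state();print(s['eef_pos'],s['tool_rot'],s['qd'],s['force'])
E
```

```text
[557.64140396 195.26692517 229.6885834 ] [3.14150600e+00 3.54245009e-06 7.80789473e-01] [ 0.0026865   0.00408974  0.0027279  -0.00644119  0.00099143  0.00064406
  0.00142442] [-0.02880268  0.83855254 -0.22022421]
```

Call:
{"method": "arm_command", "body": {"series": [100, 0, 0.1, 2, -0.3, 100, 0, 0.1, 4.5, -0.6, 100, 0, 0.1, 7, -0.6, 100, 0, 0.1, 9.5, -0.6, 100, 0, 0.1, 11.5, -0.6]}}

```text
clock: 9.1
eef_pos: [558.2, 194.1, 112.9]
tool_rot: [-3.141, 0.001, 0.791]
force: [-0.0, -0.3, 0.2]
width: 85.3
gripper_force: 0.0
```

Call:
{"method": "arm_command", "body": {"series": [100, 0, 0, 2, 0, 100, 0, 0, 3.8, 0, 100, 0, 0, 5.2, 0, 100, 0, 0, 6.1, 0, 100, 0, 0, 6.6, 0]}}

```text
clock: 9.52
eef_pos: [558.3, 194.1, 47.3]
tool_rot: [-3.141, 0.002, 0.791]
force: [0.4, -0.0, -0.2]
width: 85.5
gripper_force: 0.0
```

Call:
{"method": "arm_command", "body": {"series": [80, 0, 0, 0, 0, 60, 0, 0, 0, 0, 45, 0, 0, 0, 0, 30, 0, 0, 0, 0, 0, 0, 0, 0, 0]}}

```text
clock: 9.93
eef_pos: [559.6, 194.4, 49.3]
tool_rot: [3.141, -0.001, 0.79]
force: [-1.1, 0.3, 3.3]
width: 31.4
gripper_force: 59.2
```

Call:
{"method": "arm_command", "body": {"series": [0, 0, 0, 0, 0, 0, 0, 0, 0, 0, 0, 0, 0, 0, 0, 0, 0, 0, 0, 0, 0, 0, 0, 0, 0]}}

```text
clock: 10.35
eef_pos: [559.6, 194.5, 49.3]
tool_rot: [3.141, -0.001, 0.79]
force: [-0.9, 0.6, 6.0]
width: 31.3
gripper_force: 59.4
```

Call:
{"method": "arm_command", "body": {"series": [0, 0, 0, -0.3, 0, 0, 0, 0, -1, 0, 0, 0, 0, -2, 0, 0, 0, 0, -2.7, 0, 0, 0, 0, -3, 0]}}

```text
clock: 10.77
eef_pos: [559.8, 194.3, 79.7]
tool_rot: [3.141, -0.002, 0.79]
force: [0.4, 0.0, -6.6]
width: 31.3
gripper_force: 60.1
```

Call:
{"method": "arm_command", "body": {"series": [0, 0, 0, 0, 0, 0, 0, 0, 0, 0, 0, 0, 0, 0, 0, 0, 0, 0, 0, 0, 0, 0, 0, 0, 0]}}

```text
clock: 11.18
eef_pos: [558.8, 194.0, 77.9]
tool_rot: [-3.141, 0.001, 0.79]
force: [0.6, -0.1, -6.3]
width: 31.8
gripper_force: 60.1
```

The force reads -6.4 N, so this bar is steel. I'll raise it and carry it over the guard.

Call:
{"method": "arm_command", "body": {"series": [0, 0, 0, -2, 0, 0, 0, 0, -5, 0, 0, 0, 0, -9, 0, 0, 0, 0, -12.5, 0, 0, 0, 0, -14.2, 0]}}

```text
clock: 11.6
eef_pos: [560.9, 195.1, 224.7]
tool_rot: [3.139, -0.006, 0.791]
force: [0.6, 0.7, -5.4]
width: 31.4
gripper_force: 61.6
```

Call:
{"method": "arm_command", "body": {"series": [0, -0.8, 0.7, 0, 0, 0, -2, 1.7, 0, 0, 0, -3.5, 2.9, 0, 0, 0, -5.5, 4.6, 0, 0, 0, -7.8, 6.5, 0, 0]}}

```text
clock: 12.02
eef_pos: [548.6, 92.1, 218.2]
tool_rot: [-3.139, 0.003, 0.793]
force: [0.8, -0.6, -6.0]
width: 31.3
gripper_force: 61.3
```

Call:
{"method": "arm_command", "body": {"series": [0, -1.8, 1.5, 0, 0, 0, -3.6, 3, 0, 0, 0, -5.4, 4.5, 0, 0, 0, -7.2, 6, 0, 0, 0, -9, 7.5, 0, 0]}}

```text
clock: 12.43
eef_pos: [538.2, -26.0, 218.2]
tool_rot: [-3.139, 0.003, 0.79]
force: [-0.0, -0.6, -6.5]
width: 31.3
gripper_force: 61.4
```

Call:
{"method": "arm_command", "body": {"series": [0, -1.8, 1.5, 0, 0, 0, -3.6, 3, 0, 0, 0, -5.4, 4.5, 0, 0, 0, -7.2, 6, 0, 0, 0, -9, 7.5, 0, 0]}}

```text
clock: 12.85
eef_pos: [528.0, -142.4, 218.1]
tool_rot: [-3.138, 0.003, 0.79]
force: [0.3, -0.7, -6.9]
width: 31.1
gripper_force: 61.4
```

Call:
{"method": "arm_command", "body": {"series": [0, -1.5, 1.3, 0, 0, 0, -3, 2.5, 0, 0, 0, -4.2, 3.6, 0, 0, 0, -5, 4.2, 0, 0, 0, -5.3, 4.5, 0, 0]}}

```text
clock: 13.27
eef_pos: [522.8, -212.3, 218.5]
tool_rot: [-3.139, 0.003, 0.787]
force: [-0.1, -0.3, -6.4]
width: 31.2
gripper_force: 61.4
```

Call:
{"method": "arm_command", "body": {"series": [0, 0, 0, 0, -3, 0, 0, 0, 0, -7, 0, 0, 0, 0, -12, 0, 0, 0, 0, -17, 0, 0, 0, 0, -22, 0]}}

```text
invalid input at $.series: expected a multiple of 5 numbers
```

Call:
{"method": "arm_command", "body": {"series": [0, 0, 0, 0, -5, 0, 0, 0, 0, -10, 0, 0, 0, 0, -15, 0, 0, 0, 0, -19, 0, 0, 0, 0, -22, 0]}}

```text
invalid input at $.series: expected a multiple of 5 numbers
```

Call:
{"method": "arm_command", "body": {"series": [0, 0, 0, 0, 0, 0, 0, 0, 0, 0, 0, 0, 0, 0, 0, 0, 0, 0, 0, 0, 0, 0, 0, 0, 0]}}

```text
clock: 13.68
eef_pos: [525.3, -208.7, 220.4]
tool_rot: [-3.141, -0.0, 0.792]
force: [0.3, -0.7, -6.5]
width: 31.4
gripper_force: 61.4
```

Call:
{"method": "arm_command", "body": {"series": [0, 0, 0, 0, -3, 0, 0, 0, 0, -7, 0, 0, 0, 0, -12, 0, 0, 0, 0, -17, 0, 0, 0, 0, -22]}}

```text
clock: 14.1
eef_pos: [525.2, -209.3, 220.5]
tool_rot: [3.141, -0.0, 1.18]
force: [-0.3, 0.1, -6.3]
width: 31.1
gripper_force: 61.2
```

Call:
{"method": "arm_command", "body": {"series": [0, 0, 0, 0, -5, 0, 0, 0, 0, -10, 0, 0, 0, 0, -15, 0, 0, 0, 0, -19, 0, 0, 0, 0, -22]}}

```text
clock: 14.52
eef_pos: [525.1, -209.5, 220.4]
tool_rot: [3.141, 0.0, 1.562]
force: [-0.3, 0.4, -5.6]
width: 31.4
gripper_force: 61.2
```

Call:
{"method": "arm_command", "body": {"series": [0, 0, 0, 0, 0, 0, 0, 0, 0, 0, 0, 0, 0, 0, 0, 0, 0, 0, 0, 0, 0, 0, 0, 0, 0]}}

```text
clock: 14.93
eef_pos: [525.1, -209.8, 220.4]
tool_rot: [3.142, 0.0, 1.558]
force: [0.0, -1.7, -6.4]
width: 31.5
gripper_force: 61.2
```

```bash
python3 - <<'E'
from cell import monitor,viewer
from h import *
s=monitor.read_state();print(s['eef_pos'],s['tool_rot'],s['force'])
for n in("wrist","scene"):
    m=viewer.camera_model(n);p,d=viewer.get_image(n)
    np.savez(f"pics/{n}2.npz",p=p,d=d,**{k:np.array(v) for k,v in m.items()})
    X=cloud(p,d,m);Z=X[...,2]
    cv2.imwrite(f"pics/{n}2.png",p[:,:,::-1])
    k=(np.hypot(X[...,0]-525,X[...,1]+211)<40)&(Z>165)&(Z<215);
    if k.sum(): print(n,*rect(X,k),Z[k].min())
    k=(abs(Z-85)<4)&(np.hypot(X[...,0]-432,X[...,1]-213)<45)
    if k.sum(): print(n,'B',*rect(X,k))
i=cv2.imread('pics/scene2.png')[100:300,180:480];cv2.imwrite('pics/comb.png',np.vstack([cv2.resize(cv2.imread('pics/wrist2.png'),(480,300)),cv2.resize(i,(450,300))[:, :450].copy() if 0 else cv2.resize(i,(480,300))]))
E
```

```text
[ 525.08387224 -209.76167918  220.37430421] [3.14154421e+00 1.66199141e-04 1.55796413e+00] [ 3.94927320e-03 -1.68820326e+00 -6.41968476e+00]
wrist 1070 [ 524.4 -195.1] [31.9  1.8] 0.4 [ 524.5 -195.   198.1] 176.92731137735998
scene 165 [ 534.  -202.6] [26.1 44.2] 39.3 [ 534.4 -201.6  194.9] 174.9470824700731
scene B 80 [434.3 213.7] [35.  32.2] 10.5 [434.3 214.   83.6]
```

View pics/comb.png

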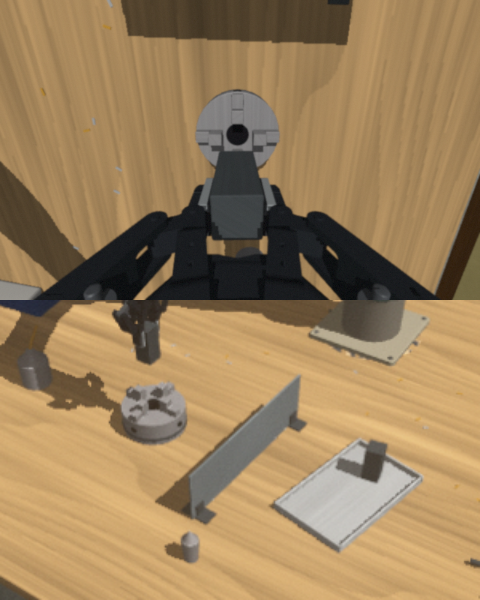

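The wrist picture (top) shows the gripped bar above the chuck, squared to it. The scene crop (bottom) shows the chuck clear under the bar, and the aluminium bar still standing in the tray. I'll lower most of the way and then check.

Call:
{"method": "arm_command", "body": {"series": [0, 0, 0.05, 0.7, 0, 0, 0, 0.1, 2, 0, 0, 0, 0.1, 3.5, 0, 0, 0, 0.1, 4.8, 0, 0, 0, 0.1, 5.5, 0]}}

```text
clock: 15.45
eef_pos: [525.0, -209.6, 163.4]
tool_rot: [-3.139, -0.001, 1.558]
force: [-0.2, 0.3, -6.4]
width: 31.3
gripper_force: 61.2
```

Call:
{"method": "arm_command", "body": {"series": [0, 0, 0, 0.4, 0, 0, 0, 0, 0.8, 0, 0, 0, 0, 1.1, 0, 0, 0, 0, 1.4, 0, 0, 0, 0, 1.5, 0]}}

```text
clock: 15.87
eef_pos: [526.2, -209.9, 150.3]
tool_rot: [3.141, 0.0, 1.558]
force: [0.2, -0.1, -6.9]
width: 31.5
gripper_force: 61.2
```

Call:
{"method": "arm_command", "body": {"series": [0, 0, 0, 0, 0, 0, 0, 0, 0, 0, 0, 0, 0, 0, 0, 0, 0, 0, 0, 0, 0, 0, 0, 0, 0]}}

```text
clock: 16.28
eef_pos: [526.2, -209.9, 150.5]
tool_rot: [3.141, 0.0, 1.558]
force: [0.1, -0.4, -6.2]
width: 31.4
gripper_force: 61.2
```

```bash
cat > fin.py <<'E'
from cell import monitor,viewer
from h import *
s=monitor.read_state();print(s['eef_pos'],s['tool_rot'],s['force'])
m=viewer.camera_model("wrist");p,d=viewer.get_image("wrist");X=cloud(p,d,m);Z=X[...,2]
k=(abs(X[...,0]-525)<20)&(abs(X[...,1]+195)<6)&(Z>95)&(Z<s['eef_pos'][2]-2);P=X[k]
A=np.c_[P[:,0]-525,P[:,2]-P[:,2].mean(),np.ones(len(P))];c=np.linalg.lstsq(A,P[:,1],rcond=None)[0]
lo=P[P[:,2]<P[:,2].min()+8]
print('face n',len(P),'slopes x,z',c.round(4),'x edges',P[:,0].min(),P[:,0].max(),'low x',lo[:,0].min(),lo[:,0].max(),'zmin',np.percentile(P[:,2],[0,1,3]).round(1),'low y',lo[:,1].mean())
for r in ((494.4,-210.8),(525.9,-180.3),(525.1,-242.1),(556.4,-211.6)):
    j=(abs(Z-86)<2.5)&(np.hypot(X[...,0]-r[0],X[...,1]-r[1])<14)
    if j.sum()>30: print('jaw',*rect(X,j))
E
python3 fin.py
```

```text
[ 526.1657293  -209.92905376  150.54452868] [3.14118314e+00 1.59577531e-04 1.55833853e+00] [ 0.12701458 -0.37671466 -6.21228022]
face n 1206 slopes x,z [-2.200000e-03  2.000000e-03 -1.951606e+02] x edges 509.53916938494353 541.3931918047649 low x 509.53916938494353 540.8896693270929 zmin [106.4 108.1 109.4] low y -195.2125535087276
jaw 457 [ 494.4 -210.6] [16.3 18.2] 87.9 [ 494.8 -210.4   85.9]
jaw 500 [ 526.  -180.4] [18.3 15.3] 89.8 [ 526.  -180.2   86. ]
jaw 453 [ 556.5 -211.5] [16.8 17.9] 89.8 [ 556.2 -211.2   85.9]
```

The bar is centred to within 1 mm, upright, and about 20 mm above the jaws. I'll lower it the last centimetre.

Call:
{"method": "arm_command", "body": {"series": [0, 0, 0, 0.2, 0, 0, 0, 0, 0.5, 0, 0, 0, 0, 0.7, 0, 0, 0, 0, 0.9, 0, 0, 0, 0, 1, 0]}}

```text
clock: 16.75
eef_pos: [525.8, -209.8, 139.8]
tool_rot: [-3.141, -0.0, 1.558]
force: [-0.4, -1.1, -6.7]
width: 31.2
gripper_force: 61.2
```

Call:
{"method": "arm_command", "body": {"series": [0, 0, 0, 0, 0, 0, 0, 0, 0, 0, 0, 0, 0, 0, 0, 0, 0, 0, 0, 0, 0, 0, 0, 0, 0]}}

```text
clock: 17.17
eef_pos: [526.1, -209.9, 140.4]
tool_rot: [3.141, 0.0, 1.558]
force: [-1.5, -0.6, -5.5]
width: 31.2
gripper_force: 61.2
```

```bash
sed -i 's/Z>95/Z>90/' fin.py; python3 fin.py
```

```text
[ 526.10766429 -209.91519011  140.42446497] [3.14138781e+00 8.46609151e-05 1.55833771e+00] [-1.54533735 -0.55246213 -5.54338535]
face n 1205 slopes x,z [-2.300000e-03  1.400000e-03 -1.951354e+02] x edges 509.5738664014756 541.4014869669606 low x 509.5738664014756 540.8919678366887 zmin [96.8 98.  99.3] low y -195.165625586009
jaw 481 [ 494.6 -210.7] [15.9 18.1] 88.4 [ 494.8 -210.4   85.9]
jaw 527 [ 526.  -180.1] [17.4 15.9] 89.0 [ 525.8 -179.8   86. ]
jaw 487 [ 556.4 -211.4] [16.1 18.1] 89.9 [ 556.3 -211.2   85.9]
```

The foot is about 11 mm above the jaws, centred, square and still, so I'm handing the job in.

```bash
python3 -c "
from cell import workorder
print(workorder.finish_job())"
```

```text
the job is handed in; nothing more can be done
None
```

The job is handed in, with the verdict not shown: the steel bar (about 6.4 N; the aluminium one read about 2.5 N) is gripped upright about 11 mm above the jaws, within 1 mm of centre and squared up to them, and the aluminium bar was standing in the tray when last seen.

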